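# Return the nut drivers to the tool rail

## Robot

A 6-joint arm with a two-finger parallel gripper is mounted at the origin on the work surface. World frame = base frame: x ahead of the robot, y to its left, z up, the work surface at z = 0. Lengths are in m, angles in rad, forces in N, time in s.
With the tool pointing down it reaches from about 0.25 to 0.8 m from the base axis. Payload 8.5 kg.
Tool frame: the origin (TCP) lies on the centre line of the jaws, within the pads' length; the fingertips stand 25 mm ahead of it and the grasp point (between the pads) lies 6 mm ahead of it (manip.nose_length is the distance from the TCP to the fingertips, in m); z points along the fingers, y is the direction in which the jaws open and shut (so a half turn about z gives the same grasp; the last joint's range is limited). The gripper opens to 85 mm and grips with 20 to 120 N. Pads are 22 mm wide; open, the fingers measure 114 mm over their backs; the gripper's body (76 mm by 85 mm) begins 54 mm behind the grasp point. The pads swing forward as they close: fully open they stand 13 mm farther back than shut.
Start: joints at [-1.209, 0.238, -0.013, 1.319, 0, 1.571], TCP at [0.186, -0.491, 0.256] pointing down, gripper open.
Joint ranges: [-2.66, 2.66], [-1.03, 1.9], [-1.14, 1.46], [-1.82, 2.27], [-1.45, 1.34], [-3.14, 3.14]. Speed limits (rad/s): [2.22, 2.22, 2.79, 3.14, 3.14, 3.14].

## Interface

Orientations are given as a 3x3 rotation matrix whose columns are the frame's x, y, z axes.
In Python, from rig import manip gives the robot as it stands.
- The arm moves only by the tool arm_command, never from a script. Its argument "increments" is a list of rows, each an object with "claw": the opening, from -1 (shut) to 1 (fully open), so that 0 is half open; "xyz": the shift along the tool's x, y, z in m, a list of three; "turn": the turn about the tool's z in rad. In form: [{"claw": claw, "xyz": [tx, ty, tz], "turn": turn}, ...]. A call has 1 to 8 rows; each row shifts and turns the commanded pose from where the row before left it, along the tool's axes as they then stand; what a row does not reach is not made up. A row lasts 1/8 s, in which the tool goes at most 62.5 mm and 10.7 degrees, less where a joint would pass 70% of its speed; a pose out of reach is approached as far as the arm can. A call is refused whole if a number of a shift passes 0.0625 or a number of a turn 0.188, either way. A call with a gripper value outside its range is refused whole. The fingers move at their own pace and stop on an object; "squeeze" is the grip in N (left out, the last holds). Time passes only in rows, so rows that do not move let the fingers close. It gives the time, the measured TCP pose, the force and the opening at its end, in the units of the state.
- manip.observe(): the state, without advancing time (a new reading comes with each control period).
- manip.capture(name): name is "scene" or "top" or "wrist"; returns the picture (400x640x3 uint8, red, green, blue); there is no depth.
- manip.calibration(name): a dict with "mtx" (3x3 intrinsics, pixels), "position" and "rotation" of the camera in the world. Camera axes: x right, y down, z forward; pixel columns grow to the right and rows downward; lengths in m; the calibration is good to about 2 mm. A picture is of the moment at which its call begins: read the wrist's pose just before it. calibration takes no time and is no camera call; for the wrist camera it gives the pose at the moment of the call.
- manip.finish_job(): hands the job in, once; it reports no verdict.
The state is a dict: "time_s": time; "qpos": joint angles; "qd": joint speeds; "tau": joint torques, N m; "tcp_pos": TCP position; "ee_rot": TCP orientation; "wrist_force": force on the tool from outside, world axes, zero at the start; "wrist_torque": the same for the moment, N m; "opening": opening from 0.0 (shut) to 1.0 (fully open).
Only numpy, scipy, OpenCV 4.12 (cv2) and the standard library are available. Lean on these libraries where they do the work, as an engineer would, in place of code of your own. Each camera call takes 0.05 s, during which the arm holds its last target. There are 200 camera calls.

## Task

The repair is finished: move the four coloured stubby nut drivers from the black-topped bench stand to the tool rail behind it, each into the ring holder of its own colour, standing upright with the blade down through the ring and the handle's collar resting on it. Leave the grey-handled screwdriver in the bench stand and the black-handled one in the rail where they are.

Things in the scene. Friction and masses are not known exactly. Their poses are not given: they have to be found in the camera images.
- red_driver_mid (a point): Nut driver, red handle, upright and loose in a hole of the black-topped bench stand (nearer the robot). 100 mm tall, round, 70 g: steel blade 40 mm long, 10 mm thick (12 mm at the tip); above it the handle, 60 mm high, 30 mm thick, its lowest 7 mm a 36 mm collar that rests on the stand. Point: on the axis at the handle's mid-height, 30 mm above the collar's underside, 70 mm above the tip. z up along the axis.
- yellow_driver_mid (a point): Nut driver, yellow handle, upright and loose in a hole of the black-topped bench stand (nearer the robot). 100 mm tall, round, 70 g: steel blade 40 mm long, 10 mm thick (12 mm at the tip); above it the handle, 60 mm high, 30 mm thick, its lowest 7 mm a 36 mm collar that rests on the stand. Point: on the axis at the handle's mid-height, 30 mm above the collar's underside, 70 mm above the tip. z up along the axis.
- blue_driver_mid (a point): Nut driver, blue handle, upright and loose in a hole of the black-topped bench stand (nearer the robot). 100 mm tall, round, 70 g: steel blade 40 mm long, 10 mm thick (12 mm at the tip); above it the handle, 60 mm high, 30 mm thick, its lowest 7 mm a 36 mm collar that rests on the stand. Point: on the axis at the handle's mid-height, 30 mm above the collar's underside, 70 mm above the tip. z up along the axis.
- green_driver_mid (a point): Nut driver, green handle, upright and loose in a hole of the black-topped bench stand (nearer the robot). 100 mm tall, round, 70 g: steel blade 40 mm long, 10 mm thick (12 mm at the tip); above it the handle, 60 mm high, 30 mm thick, its lowest 7 mm a 36 mm collar that rests on the stand. Point: on the axis at the handle's mid-height, 30 mm above the collar's underside, 70 mm above the tip. z up along the axis.
- red_mouth (a point): Fixed red ring holder on the tool rail beyond the stand: plate 54 x 54 x 10 mm with a 28 mm through hole, open below. Point: centre of the hole at the plate's upper face, 55 mm above the table; a seated driver's mid-point is 30 mm above it. z up, y along the rail. Five holders, 68 mm apart in any order; the rail is level with them, 38 to 58 mm to +x of the holes.
- yellow_mouth (a point): Fixed yellow ring holder on the tool rail beyond the stand: plate 54 x 54 x 10 mm with a 28 mm through hole, open below. Point: centre of the hole at the plate's upper face, 55 mm above the table; a seated driver's mid-point is 30 mm above it. z up, y along the rail. Five holders, 68 mm apart in any order; the rail is level with them, 38 to 58 mm to +x of the holes.
- blue_mouth (a point): Fixed blue ring holder on the tool rail beyond the stand: plate 54 x 54 x 10 mm with a 28 mm through hole, open below. Point: centre of the hole at the plate's upper face, 55 mm above the table; a seated driver's mid-point is 30 mm above it. z up, y along the rail. Five holders, 68 mm apart in any order; the rail is level with them, 38 to 58 mm to +x of the holes.
- green_mouth (a point): Fixed green ring holder on the tool rail beyond the stand: plate 54 x 54 x 10 mm with a 28 mm through hole, open below. Point: centre of the hole at the plate's upper face, 55 mm above the table; a seated driver's mid-point is 30 mm above it. z up, y along the rail. Five holders, 68 mm apart in any order; the rail is level with them, 38 to 58 mm to +x of the holes.
- grey_driver_mid (a point): Stubby screwdriver with a grey handle, same shape and size as the nut drivers, in the fifth hole of the bench stand; it stays there. Holes 68 mm apart in one row, in any order; the stand's top is 55 mm above the table. The point is at mid-height of its handle, z up.
- black_driver_mid (a point): Stubby screwdriver with a black handle, same shape and size, already seated in the black ring holder among the coloured ones on the rail; it stays there. The point is at mid-height of its handle, z up.
There are look-alikes about, which are no part of the job. What is shaped like the part that bears blue_driver_mid but pink is not meant.

How it is judged:
By the outcome, as a careful person would: the job done as asked, in the order asked, and still so for the second after the job is handed in, with the robot touching nothing.
It also fails if it takes over 93 s, if anything falls off the work surface, if the arm or the gripper's body presses on something with over 40 N, if the wrist force passes 120 N, or if a joint passes its speed limit or range.

## Working session

There is one attempt and no reset: what is moved stays moved. The work goes in short steps, Python scripts to look and compute and a tool call to move; the robot and the scene stay as the last step left them, time stands still between calls to the robot, and variables do not carry over. Pictures are saved under pics/ and viewed, on a budget of 14 in all, crops included, one or two more only if the job needs it, and the job is handed in when it is done.

Besides the shell and the picture viewer there is one more tool, called after "Call:" as a command line: name --argument value ..., lists and objects as JSON in quotes. arm_command: Moves the arm, as the interface text tells. Its arguments: {"type":"object","properties":{"increments":{"type":"array","items":{"type":"object","properties":{"claw":{"type":"number"},"xyz":{"type":"array","items":{"type":"number"}},"turn":{"type":"number"}}}},"squeeze":{"type":"number"}},"required":["increments"]}

```bash
mkdir -p pics; ls
python3 - <<'E'
from rig import manip
import cv2
for n in("scene","top"):
    im=manip.capture(n); cv2.imwrite(f"pics/{n}0.png",im[:,:,::-1])
    c=manip.calibration(n); print(n,c)
o=manip.observe(); print(o)
E
```

```text
pics
scene {'mtx': array([[510.01634782,   0.        , 319.83694282],
       [  0.        , 510.01634782, 195.15458547],
       [  0.        ,   0.        ,   1.        ]]), 'position': array([ 1.23981451, -0.006638  ,  0.55956846]), 'rotation': array([[-0.00325581,  0.53649131, -0.84389956],
       [ 0.9999485 , -0.00636557, -0.00790464],
       [-0.00961267, -0.84388183, -0.53644296]])}
top {'mtx': array([[387.84718547,   0.        , 310.41997722],
       [  0.        , 387.84718547, 207.7300393 ],
       [  0.        ,   0.        ,   1.        ]]), 'position': array([0.32098853, 0.00760414, 0.77546056]), 'rotation': array([[ 0.03531057, -0.96820987,  0.24763444],
       [-0.99937458, -0.0337384 ,  0.01059076],
       [-0.00189929, -0.24785353, -0.96879565]])}
{'time_s': 0.1, 'qpos': array([-1.20897573e+00,  2.38727259e-01, -1.41355455e-02,  1.31921844e+00,
       -5.02823333e-06,  1.57076102e+00]), 'qd': array([-0.00053587, -0.00050519,  0.0014645 , -0.0018569 ,  0.00059463,
       -0.00034192]), 'tau': array([ 9.76584270e-04, -5.39723361e+01,  3.46997666e+01,  1.34159013e-02,
       -3.88012813e-05,  1.47564627e-06]), 'tcp_pos': array([ 0.18571932, -0.49069819,  0.2557519 ]), 'ee_rot': array([[ 9.35241422e-01,  3.54010270e-01, -4.59534049e-04],
       [ 3.54010568e-01, -9.35240652e-01,  1.19994277e-03],
       [-4.98285863e-06, -1.28491610e-03, -9.99999174e-01]]), 'wrist_force': array([-0.20412293, -0.52784418,  0.6710292 ]), 'wrist_torque': array([ 0.02659083,  0.02392546, -0.015952  ]), 'opening': 0.9992140958946155}
```

View pics/scene0.png

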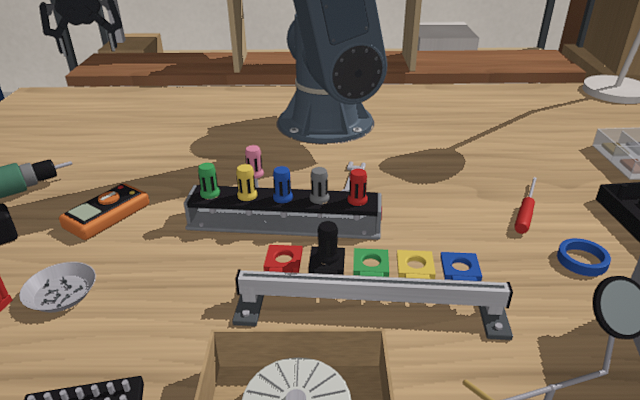

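View pics/top0.png

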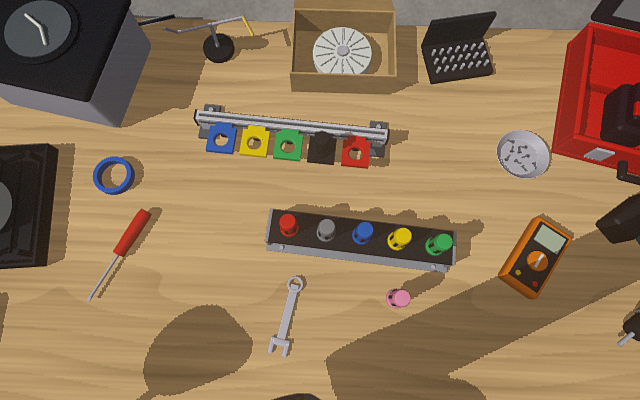

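The scene view shows the stand (left to right: green, yellow, blue, grey, red) and the rail (red, black with driver, green, yellow, blue). The top view has driver tops at about (288,220), (326,227), (364,231), (401,236) and (441,241), and ring holes at about (221,140), (256,142), (288,146) and (355,153). The pink look-alike is at (399,298). I'll enlarge for finer readings.

Run:
```python
import cv2
im=cv2.imread("pics/top0.png")
cv2.imwrite("pics/c1.png",cv2.resize(im[110:170,195:395],None,fx=4,fy=4,interpolation=cv2.INTER_CUBIC))
cv2.imwrite("pics/c2.png",cv2.resize(im[200:280,260:460],None,fx=4,fy=4,interpolation=cv2.INTER_CUBIC))
cv2.imwrite("pics/c12.png",cv2.vconcat([cv2.imread("pics/c1.png"),cv2.imread("pics/c2.png")]))
```

```text
(no output)
```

View pics/c12.png

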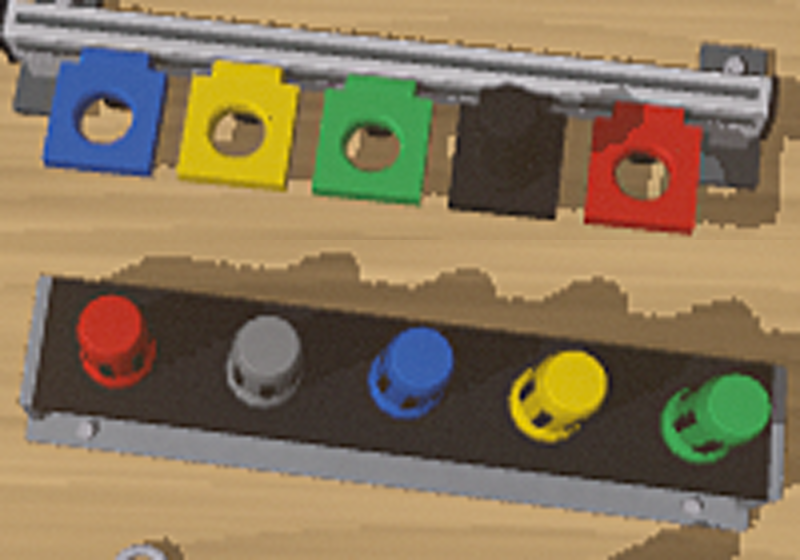

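Crop readings: handle-top centres are red (109,320), grey (271,343), blue (422,356), yellow (575,379) and green (738,401). Hole centres are blue (104,118), yellow (239,131), green (372,145) and red (643,174).

```bash
cat > h.py <<'E'
import numpy as np
from rig import manip
def ray(cam,uv,z,c=None):
    c=c or manip.calibration(cam)
    d=c["rotation"]@np.linalg.inv(c["mtx"])@np.array([uv[0],uv[1],1.])
    p=c["position"]; return p+d*(z-p[2])/d[2]
E
python3 - <<'E'
from h import *
T=dict(red=(109,320),grey=(271,343),blue=(422,356),yellow=(575,379),green=(738,401))
M=dict(blue=(104,118),yellow=(239,131),green=(372,145),red=(643,174))
def fit(P,idx):
    # p = p0 + k*68mm*(sin,-cos)
    P=np.array(P)[:,:2];k=np.array(idx)*.068
    A=np.cov(np.c_[k,P].T); d=A[0,1:]; d/=np.linalg.norm(d)
    return P.mean(0)-k.mean()*d,d
P={n:ray("top",(260+u/4,200+(v-240)/4),.115) for n,(u,v) in T.items()}
o,d=fit(list(P.values()),range(5)); print("dir",d,np.degrees(np.arctan2(d[0],-d[1])))
for i,n in enumerate(P): print(n,P[n][:2].round(4),(o+d*.068*i).round(4))
P={n:ray("top",(195+u/4,110+v/4),.055) for n,(u,v) in M.items()}
ix=[0,1,2,4]
o,d=fit(list(P.values()),ix); print("dir",d,np.degrees(np.arctan2(d[0],-d[1])))
for i,n in zip(ix,P): print(n,P[n][:2].round(4),(o+d*.068*i).round(4))
print("black",o+d*.068*3)
E
```

```text
dir [-0.09375477 -0.99559532] -5.379653670627463
red [0.4663 0.0544] [0.4662 0.0535]
grey [ 0.4586 -0.0164] [ 0.4599 -0.0142]
blue [ 0.4551 -0.0819] [ 0.4535 -0.0819]
yellow [ 0.4473 -0.1479] [ 0.4471 -0.1496]
green [ 0.4401 -0.2176] [ 0.4407 -0.2173]
dir [-0.07702585 -0.9970291 ] -4.417631950750507
blue [0.6403 0.2   ] [0.6406 0.2001]
yellow [0.6356 0.1317] [0.6354 0.1323]
green [0.6303 0.0647] [0.6301 0.0645]
red [ 0.6195 -0.0707] [ 0.6196 -0.0711]
black [ 0.62487805 -0.00330013]
```

Call:
arm_command --increments '[{"claw": 0.4,"xyz": [0,0,0],"turn": -0.18},{"claw": 0.4,"xyz": [0,0,0],"turn": -0.18},{"claw": 0.4,"xyz": [0,0,0],"turn": -0.18},{"claw": 0.4,"xyz": [0,0,0],"turn": -0.18},{"claw": 0.4,"xyz": [0,0,0],"turn": -0.18},{"claw": 0.4,"xyz": [0,0,0],"turn": -0.18},{"claw": 0.4,"xyz": [0.02,0,0],"turn": -0.044},{"claw": 0.4,"xyz": [0.034,0,0],"turn": 0}]' --squeeze 40

```text
time_s: 1.1
tcp_pos: [0.1912, -0.4371, 0.2556]
ee_rot: [[0.085, 0.996, -0.0], [0.996, -0.085, 0.001], [0.001, -0.0, -1.0]]
wrist_force: [1.6, 0.5, 0.7]
opening: 0.698
```

Call:
arm_command --increments '[{"claw": 0.4,"xyz": [0.04,0.038,0],"turn": 0},{"claw": 0.4,"xyz": [0.04,0.038,0],"turn": 0},{"claw": 0.4,"xyz": [0.04,0.038,0],"turn": 0},{"claw": 0.4,"xyz": [0.04,0.038,0],"turn": 0},{"claw": 0.4,"xyz": [0.04,0.038,0],"turn": 0},{"claw": 0.4,"xyz": [0.04,0.0385,0],"turn": 0},{"claw": 0.4,"xyz": [0,0,0],"turn": 0},{"claw": 0.4,"xyz": [0,0,0],"turn": 0}]'

```text
time_s: 2.1
tcp_pos: [0.439, -0.2173, 0.2559]
ee_rot: [[0.084, 0.996, -0.001], [0.996, -0.084, 0.0], [0.0, -0.001, -1.0]]
wrist_force: [-0.0, -0.7, 0.6]
opening: 0.699
```

```bash
cat >> h.py <<'E'
def go(xy,z=None,yaw=None):
    o=manip.observe(); R=o["ee_rot"]; p=o["tcp_pos"]
    t=np.array([xy[0],xy[1],p[2] if z is None else z])
    print("t",o["time_s"],"tcp",p.round(4),"yaw_y",np.degrees(np.arctan2(R[1,1],R[0,1])).round(2),"tilt",R[:2,2].round(4),"open",o["opening"].round(3),"F",o["wrist_force"].round(1))
    print("tool delta",(R.T@(t-p)).round(4))
E
python3 - <<'E'
from h import *
import cv2
go((.4407,-.2173))
c=manip.calibration("wrist"); im=manip.capture("wrist"); cv2.imwrite("pics/w1.png",im[:,:,::-1])
np.save("w1.npy",c,allow_pickle=True)
print(c["position"])
E
```

```text
Traceback (most recent call last):
  File "h.py", line 10, in go
    print("t",o["time_s"],"tcp",p.round(4),"yaw_y",np.degrees(np.arctan2(R[1,1],R[0,1])).round(2),"tilt",R[:2,2].round(4),"open",o["opening"].round(3),"F",o["wrist_force"].round(1))
                                                                                                                                 ^^^^^^^^^^^^^^^^^^
AttributeError: 'float' object has no attribute 'round'
```

```bash
sed -i 's/o\["opening"\].round(3)/round(o["opening"],3)/' h.py
python3 - <<'E'
from h import *
import cv2
go((.4407,-.2173))
c=manip.calibration("wrist"); im=manip.capture("wrist"); cv2.imwrite("pics/w1.png",im[:,:,::-1])
np.save("w1.npy",c,allow_pickle=True)
print(c["position"],c["rotation"])
E
```

```text
t 2.1 tcp [ 0.439  -0.2173  0.2559] yaw_y -4.81 tilt [-0.0012  0.0003] open 0.699 F [-0.  -0.7  0.6]
tool delta [ 0.0002  0.0017 -0.    ]
[ 0.44435184 -0.14108006  0.37308347] [[ 0.99651989 -0.0791952  -0.02600446]
 [-0.08334396 -0.95180938 -0.29514859]
 [-0.00137694  0.29628876 -0.95509742]]
```

View pics/w1.png

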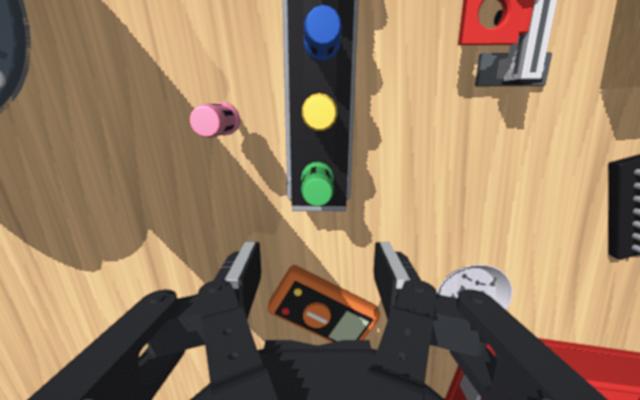

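The wrist view shows the green top at about (317,189), yellow at (319,112), blue at (323,22) and the red ring hole at about (492,13).

Run:
```python
from h import *
c=np.load("w1.npy",allow_pickle=True).item()
for n,u,z in(("green",(317,189),.115),("yellow",(319.5,112),.115),("blue",(323,21),.115),("redm",(492,13),.055)): print(n,ray("",u,z,c).round(4))
```

```text
green [ 0.438  -0.2131  0.115 ]
yellow [ 0.4458 -0.1455  0.115 ]
blue [ 0.454  -0.0776  0.115 ]
redm [ 0.6178 -0.0697  0.055 ]
```

Call:
arm_command --increments '[{"claw": 0.4,"xyz": [0.0024,0.0005,0.04],"turn": 0},{"claw": 0.4,"xyz": [0,0,0.04],"turn": 0},{"claw": 0.4,"xyz": [0,0,0.04],"turn": 0},{"claw": 0.4,"xyz": [0,0,0.03],"turn": 0},{"claw": 0.4,"xyz": [0,0,0.01],"turn": 0},{"claw": 0.4,"xyz": [0,0,0],"turn": 0}]'

```text
time_s: 2.9
tcp_pos: [0.4395, -0.2158, 0.0965]
ee_rot: [[0.086, 0.996, -0.001], [0.996, -0.086, 0.0], [0.0, -0.001, -1.0]]
wrist_force: [0.2, 0.2, 0.8]
opening: 0.703
```

Run:
```python
from h import *
import cv2
go((.4395,-.215),.096)
c=manip.calibration("wrist"); im=manip.capture("wrist"); cv2.imwrite("pics/w2.png",im[:,:,::-1])
np.save("w2.npy",c,allow_pickle=True)
```

```text
t 2.9 tcp [ 0.4395 -0.2158  0.0965] yaw_y -4.95 tilt [-0.0005  0.0003] open 0.703 F [0.2 0.2 0.8]
tool delta [ 0.0008 -0.0001  0.0005]
```

View pics/w2.png

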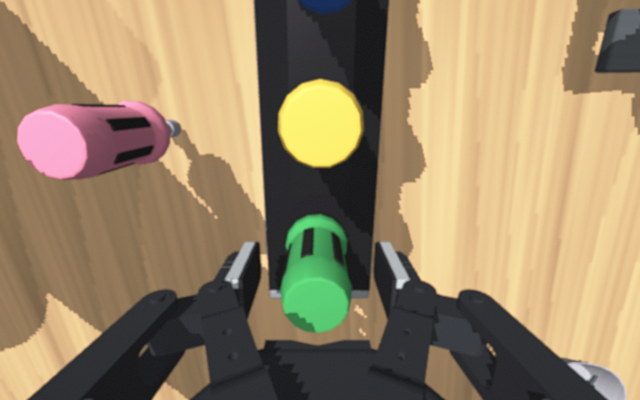

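The green handle sits between the pads with its top at about (316,297). The yellow top is at (320,123).

Run:
```python
from h import *
c=np.load("w2.npy",allow_pickle=True).item()
for n,u,z in(("green",(316,297),.115),("yellow",(320.5,123.5),.115)): print(n,ray("",u,z,c).round(4))
```

```text
green [ 0.4383 -0.2114  0.115 ]
yellow [ 0.4456 -0.1449  0.115 ]
```

Call:
arm_command --increments '[{"claw": -1,"xyz": [0,0,0],"turn": 0},{"claw": -1,"xyz": [0,0,0],"turn": 0},{"claw": -1,"xyz": [0,0,0],"turn": 0},{"claw": -1,"xyz": [0,0,0],"turn": 0},{"claw": -1,"xyz": [0,0,0],"turn": 0}]' --squeeze 40

```text
time_s: 3.58
tcp_pos: [0.4406, -0.2155, 0.0974]
ee_rot: [[0.085, 0.996, 0.002], [0.996, -0.085, -0.001], [-0.001, 0.002, -1.0]]
wrist_force: [-0.5, -0.3, 5.5]
opening: 0.352
```

Call:
arm_command --increments '[{"claw": -1,"xyz": [0,0,-0.03],"turn": 0},{"claw": -1,"xyz": [0,0,-0.045],"turn": 0},{"claw": -1,"xyz": [0,0,-0.05],"turn": 0}]'

```text
time_s: 3.95
tcp_pos: [0.4398, -0.2149, 0.2229]
ee_rot: [[0.085, 0.996, -0.0], [0.996, -0.085, 0.0], [0.0, -0.0, -1.0]]
wrist_force: [1.5, -1.1, -1.1]
opening: 0.353
```

Call:
arm_command --increments '[{"claw": -1,"xyz": [0.042,0.0235,0],"turn": 0},{"claw": -1,"xyz": [0.042,0.0235,0],"turn": 0},{"claw": -1,"xyz": [0.042,0.0235,0],"turn": 0},{"claw": -1,"xyz": [0.042,0.0235,0],"turn": 0},{"claw": -1,"xyz": [0.042,0.0235,0],"turn": 0},{"claw": -1,"xyz": [0.042,0.0235,0],"turn": 0},{"claw": -1,"xyz": [0.042,0.0235,0],"turn": 0},{"claw": -1,"xyz": [0,0,0],"turn": 0}]'

```text
time_s: 4.95
tcp_pos: [0.6303, 0.0668, 0.221]
ee_rot: [[0.081, 0.997, 0.001], [0.997, -0.081, 0.001], [0.001, 0.001, -1.0]]
wrist_force: [0.0, -0.8, -0.7]
opening: 0.356
```

```bash
cat >> h.py <<'E'
def snap(n,name,crop=None,f=1):
    import cv2
    c=manip.calibration(n); im=manip.capture(n); np.save(name+".npy",c,allow_pickle=True)
    cv2.imwrite(f"pics/{name}_full.png",im[:,:,::-1])
    if crop: x0,x1,y0,y1=crop; im=im[y0:y1,x0:x1]
    im=cv2.resize(im,None,fx=f,fy=f,interpolation=cv2.INTER_CUBIC)
    cv2.imwrite(f"pics/{name}.png",im[:,:,::-1])
E
python3 - <<'E'
from h import *
go((.6301,.063))
snap("scene","s1",(220,520,120,340),2.6)
snap("wrist","w3")
E
```

```text
t 4.95 tcp [0.6303 0.0668 0.221 ] yaw_y -4.67 tilt [0.0006 0.0006] open 0.356 F [ 0.  -0.8 -0.7]
tool delta [-0.0038  0.0001 -0.    ]
```

View pics/s1.png

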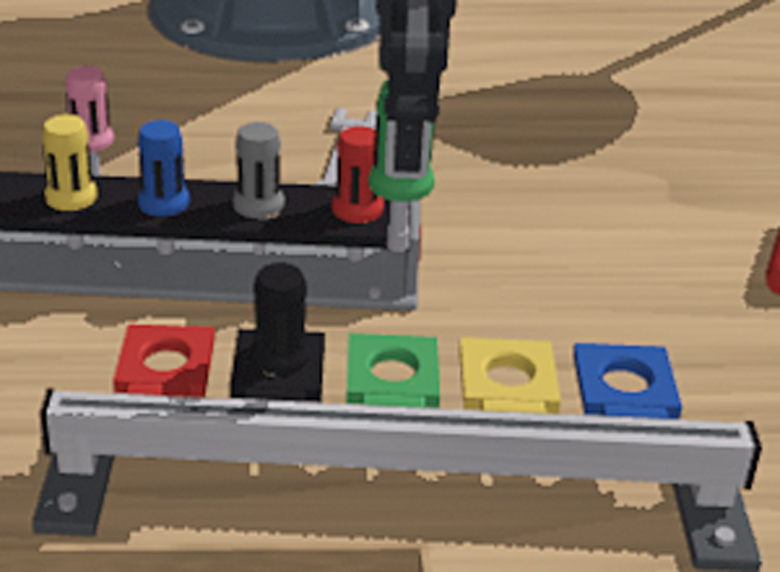

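View pics/w3.png

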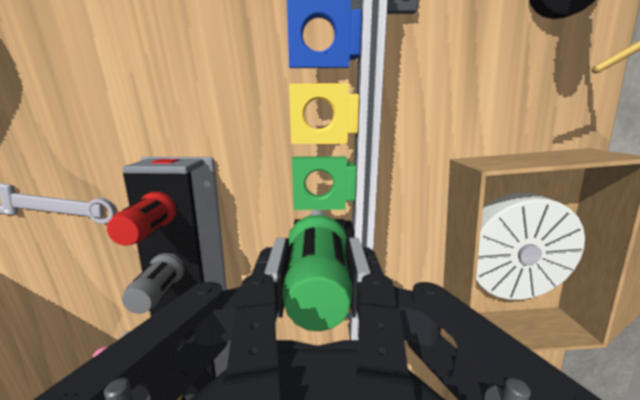

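The scene view shows the green driver held upright, with its blade tip at crop (398,245) and the ring holes at green (395,366), yellow (510,368), blue (626,377) and red (165,354). The wrist view shows ring holes at green (319,183), yellow (318,113) and blue (319,34).

Run:
```python
from h import *
c=np.load("w3.npy",allow_pickle=True).item()
for n,u in(("green",(319,182.5)),("yellow",(318,113)),("blue",(319,34))): print("wrist",n,ray("",u,.055,c).round(4))
print("wrist driver top",ray("",(317,302),.239,c).round(4))
f=lambda u,v:(220+u/2.6,120+v/2.6)
for n,u in(("green",(395,366)),("yellow",(510,368)),("blue",(626,377)),("red",(165,354))): print("scene",n,ray("scene",f(*u),.055).round(4))
print("tip",ray("scene",f(398,245),.139).round(4))
```

```text
wrist green [0.6304 0.069  0.055 ]
wrist yellow [0.6348 0.1359 0.055 ]
wrist blue [0.641  0.2015 0.055 ]
wrist driver top [0.6282 0.0669 0.239 ]
scene green [0.6343 0.0663 0.055 ]
scene yellow [0.6367 0.1336 0.055 ]
scene blue [0.6453 0.1996 0.055 ]
scene red [ 0.6221 -0.07    0.055 ]
tip [0.6306 0.0645 0.139 ]
```

Call:
arm_command --increments '[{"claw": -1,"xyz": [0.002,0.002,0.03],"turn": 0},{"claw": -1,"xyz": [0,0,0.03],"turn": 0},{"claw": -1,"xyz": [0,0,0.03],"turn": 0},{"claw": -1,"xyz": [0,0,0.02],"turn": 0},{"claw": -1,"xyz": [0,0,0.01],"turn": 0},{"claw": -1,"xyz": [0,0,0.002],"turn": 0},{"claw": -1,"xyz": [0,0,0],"turn": 0}]'

```text
time_s: 5.92
tcp_pos: [0.6314, 0.0654, 0.1002]
ee_rot: [[0.085, 0.996, 0.001], [0.996, -0.085, 0.0], [0.0, 0.001, -1.0]]
wrist_force: [-0.4, -0.4, -0.6]
opening: 0.355
```

Call:
arm_command --increments '[{"claw": -1,"xyz": [0.0015,0,0.0022],"turn": 0},{"claw": -1,"xyz": [0,0,0],"turn": 0},{"claw": 0.3,"xyz": [0,0,0],"turn": 0},{"claw": 0.3,"xyz": [0,0,0],"turn": 0},{"claw": 0.3,"xyz": [0,0,0],"turn": 0},{"claw": 0.3,"xyz": [0,0,-0.02],"turn": 0},{"claw": 0.3,"xyz": [0,0,-0.05],"turn": 0},{"claw": 0.3,"xyz": [0,0,-0.05],"turn": 0}]'

```text
time_s: 6.92
tcp_pos: [0.6308, 0.0671, 0.2182]
ee_rot: [[0.085, 0.996, -0.001], [0.996, -0.085, 0.0], [-0.0, -0.001, -1.0]]
wrist_force: [-0.1, 0.5, -0.0]
opening: 0.654
```

Run:
```python
from h import *
go((.447,-.1465))
snap("scene","s2",(220,520,120,340),2.6)
```

```text
t 6.925 tcp [0.6308 0.0671 0.2182] yaw_y -4.87 tilt [-0.0009  0.    ] open 0.654 F [-0.1  0.5 -0. ]
tool delta [-2.284e-01 -1.650e-01  2.000e-04]
```

View pics/s2.png

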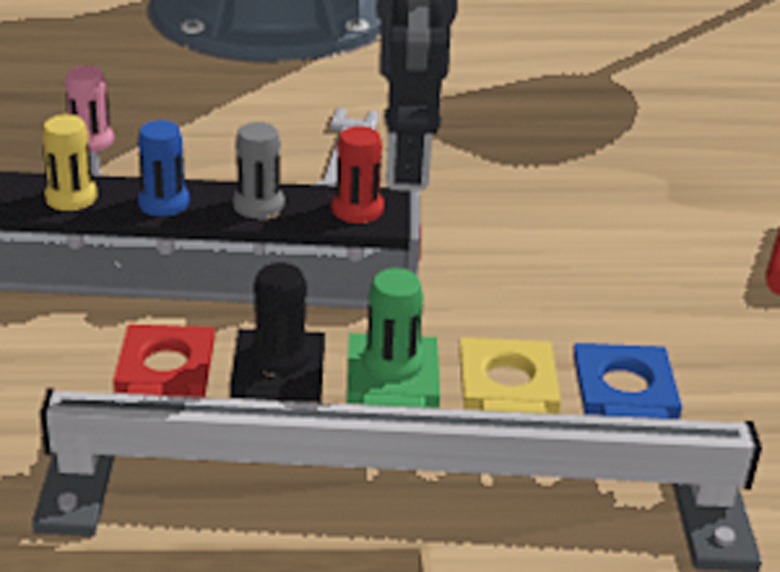

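The green driver is seated upright in the green ring, with its collar on the plate. Yellow is next.

Call:
arm_command --increments '[{"claw": 0.4,"xyz": [-0.038,-0.0276,0],"turn": 0},{"claw": 0.4,"xyz": [-0.038,-0.0276,0],"turn": 0},{"claw": 0.4,"xyz": [-0.038,-0.0276,0],"turn": 0},{"claw": 0.4,"xyz": [-0.038,-0.0276,0],"turn": 0},{"claw": 0.4,"xyz": [-0.038,-0.0276,0],"turn": 0},{"claw": 0.4,"xyz": [-0.039,-0.0276,0],"turn": 0},{"claw": 0.4,"xyz": [0,0,0],"turn": 0},{"claw": 0.4,"xyz": [0,0,0],"turn": 0}]'

```text
time_s: 7.98
tcp_pos: [0.4471, -0.147, 0.2173]
ee_rot: [[0.086, 0.996, 0.001], [0.996, -0.086, 0.0], [0.0, 0.001, -1.0]]
wrist_force: [-0.9, 0.9, -0.5]
opening: 0.701
```

Call:
arm_command --increments '[{"claw": 0.4,"xyz": [0,0,0.04],"turn": 0},{"claw": 0.4,"xyz": [0,0,0.04],"turn": 0},{"claw": 0.4,"xyz": [0,0,0.03],"turn": 0},{"claw": 0.4,"xyz": [0,0,0.01],"turn": 0},{"claw": 0.4,"xyz": [0,0,0],"turn": 0},{"claw": -1,"xyz": [0,0,0],"turn": 0},{"claw": -1,"xyz": [0,0,0],"turn": 0},{"claw": -1,"xyz": [0,0,0],"turn": 0}]'

```text
time_s: 8.98
tcp_pos: [0.4476, -0.1472, 0.0983]
ee_rot: [[0.085, 0.996, 0.002], [0.996, -0.085, -0.0], [-0.0, 0.002, -1.0]]
wrist_force: [-0.5, 1.8, 7.0]
opening: 0.349
```

Call:
arm_command --increments '[{"claw": -1,"xyz": [0,0,0],"turn": 0},{"claw": -1,"xyz": [0,0,0],"turn": 0},{"claw": -1,"xyz": [0,0,0],"turn": 0}]'

```text
time_s: 9.35
tcp_pos: [0.4476, -0.1472, 0.0983]
ee_rot: [[0.085, 0.996, 0.002], [0.996, -0.085, -0.0], [-0.0, 0.002, -1.0]]
wrist_force: [0.1, 0.9, 6.5]
opening: 0.348
```

Call:
arm_command --increments '[{"claw": -1,"xyz": [0,0,-0.03],"turn": 0},{"claw": -1,"xyz": [0,0,-0.045],"turn": 0},{"claw": -1,"xyz": [0,0,-0.05],"turn": 0},{"claw": -1,"xyz": [0,0,0],"turn": 0}]'

```text
time_s: 9.85
tcp_pos: [0.4486, -0.1477, 0.226]
ee_rot: [[0.085, 0.996, 0.007], [0.996, -0.085, -0.002], [-0.002, 0.007, -1.0]]
wrist_force: [1.0, 1.5, -1.2]
opening: 0.351
```

Call:
arm_command --increments '[{"claw": -1,"xyz": [0.0424,0.0235,0],"turn": 0},{"claw": -1,"xyz": [0.0424,0.0235,0],"turn": 0},{"claw": -1,"xyz": [0.0424,0.0235,0],"turn": 0},{"claw": -1,"xyz": [0.0424,0.0235,0],"turn": 0},{"claw": -1,"xyz": [0.0424,0.0235,0],"turn": 0},{"claw": -1,"xyz": [0.0424,0.0235,0],"turn": 0},{"claw": -1,"xyz": [0.0424,0.0235,0],"turn": 0},{"claw": -1,"xyz": [0,0,0],"turn": 0}]'

```text
time_s: 10.85
tcp_pos: [0.6367, 0.1375, 0.2199]
ee_rot: [[0.082, 0.997, -0.002], [0.997, -0.082, 0.0], [0.0, -0.002, -1.0]]
wrist_force: [0.2, -0.2, -1.1]
opening: 0.351
```

Call:
arm_command --increments '[{"claw": -1,"xyz": [0,0,0],"turn": 0},{"claw": -1,"xyz": [0,0,0],"turn": 0}]'

```text
time_s: 11.1
tcp_pos: [0.6352, 0.1337, 0.222]
ee_rot: [[0.086, 0.996, -0.001], [0.996, -0.086, -0.0], [-0.0, -0.001, -1.0]]
wrist_force: [-0.0, -0.3, 0.1]
opening: 0.347
```

Run:
```python
from h import *
go((.636,.1345))
snap("scene","s3",(220,520,120,340),2.6)
```

```text
t 11.1 tcp [0.6352 0.1337 0.222 ] yaw_y -4.93 tilt [-0.0006 -0.0002] open 0.347 F [-0.  -0.3  0.1]
tool delta [ 0.0008  0.0007 -0.    ]
```

View pics/s3.png

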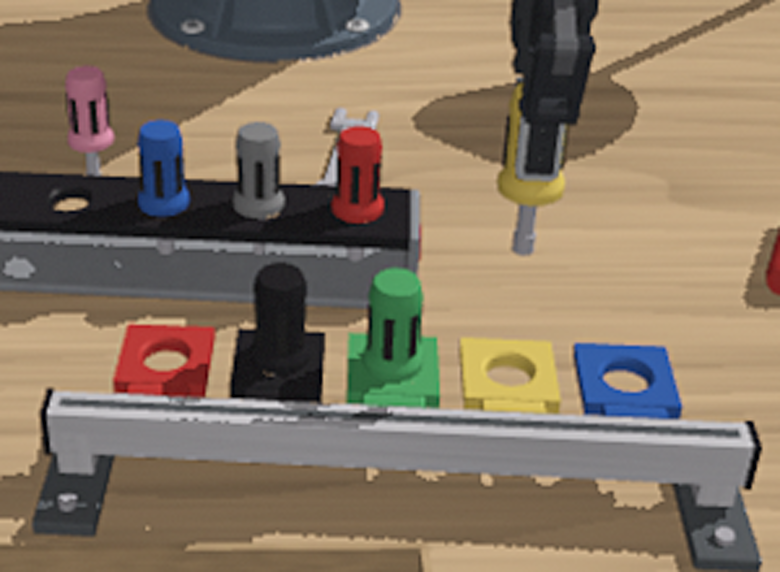

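Yellow is held with its tip at crop (523,248); the yellow hole is at (510,368).

Run:
```python
from h import *
f=lambda u,v:(220+u/2.6,120+v/2.6)
print("tip",ray("scene",f(523,248),.139).round(4))
print("collar",ray("scene",f(531,186),.182).round(4))
```

```text
tip [0.6343 0.1335 0.139 ]
collar [0.6382 0.1329 0.182 ]
```

Call:
arm_command --increments '[{"claw": -1,"xyz": [0.0005,0.001,0.03],"turn": 0},{"claw": -1,"xyz": [0,0,0.03],"turn": 0},{"claw": -1,"xyz": [0,0,0.03],"turn": 0},{"claw": -1,"xyz": [0,0,0.02],"turn": 0},{"claw": -1,"xyz": [0,0,0.01],"turn": 0},{"claw": -1,"xyz": [0,0,0.002],"turn": 0},{"claw": -1,"xyz": [0,0,0],"turn": 0}]'

```text
time_s: 12.02
tcp_pos: [0.6373, 0.1351, 0.1009]
ee_rot: [[0.085, 0.996, 0.001], [0.996, -0.085, 0.0], [0.0, 0.001, -1.0]]
wrist_force: [-0.0, -0.4, -1.1]
opening: 0.352
```

Blue is next, at about (.4535,-.080). From (.6373,.135) that is a world delta of (-.184,-.215), or tool (-.2298,-.165).

Call:
arm_command --increments '[{"claw": -1,"xyz": [0,0,0.0022],"turn": 0},{"claw": -1,"xyz": [0,0,0],"turn": 0},{"claw": 0.3,"xyz": [0,0,0],"turn": 0},{"claw": 0.3,"xyz": [0,0,0],"turn": 0},{"claw": 0.3,"xyz": [0,0,0],"turn": 0},{"claw": 0.3,"xyz": [0,0,-0.02],"turn": 0},{"claw": 0.3,"xyz": [0,0,-0.05],"turn": 0},{"claw": 0.3,"xyz": [0,0,-0.05],"turn": 0}]'

```text
time_s: 13.02
tcp_pos: [0.6366, 0.1351, 0.219]
ee_rot: [[0.085, 0.996, -0.001], [0.996, -0.085, -0.0], [-0.0, -0.001, -1.0]]
wrist_force: [-0.2, 1.0, -0.7]
opening: 0.65
```

Call:
arm_command --increments '[{"claw": 0.4,"xyz": [-0.0383,-0.0275,0],"turn": 0},{"claw": 0.4,"xyz": [-0.0383,-0.0275,0],"turn": 0},{"claw": 0.4,"xyz": [-0.0383,-0.0275,0],"turn": 0},{"claw": 0.4,"xyz": [-0.0383,-0.0275,0],"turn": 0},{"claw": 0.4,"xyz": [-0.0383,-0.0275,0],"turn": 0},{"claw": 0.4,"xyz": [-0.0383,-0.0275,0],"turn": 0},{"claw": 0.4,"xyz": [0,0,0],"turn": 0},{"claw": 0.4,"xyz": [0,0,0],"turn": 0}]'

```text
time_s: 14.02
tcp_pos: [0.4534, -0.0798, 0.2182]
ee_rot: [[0.086, 0.996, 0.001], [0.996, -0.086, 0.0], [0.0, 0.001, -1.0]]
wrist_force: [0.5, 0.7, 0.5]
opening: 0.696
```

Run:
```python
from h import *
go((.4535,-.08),.097)
snap("scene","s4",(220,520,120,340),2.6)
```

```text
t 14.025 tcp [ 0.4534 -0.0798  0.2182] yaw_y -4.91 tilt [0.0011 0.0002] open 0.696 F [0.5 0.7 0.5]
tool delta [-0.0002 -0.      0.1212]
```

View pics/s4.png

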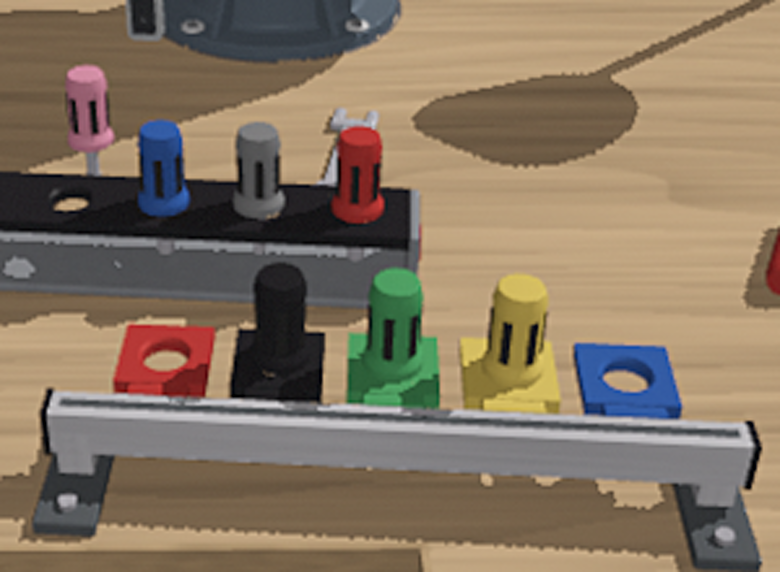

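Yellow is seated too. Picking and carrying blue.

Call:
arm_command --increments '[{"claw": 0.4,"xyz": [0,0,0.04],"turn": 0},{"claw": 0.4,"xyz": [0,0,0.04],"turn": 0},{"claw": 0.4,"xyz": [0,0,0.03],"turn": 0},{"claw": 0.4,"xyz": [0,0,0.01],"turn": 0},{"claw": 0.4,"xyz": [0,0,0],"turn": 0},{"claw": -1,"xyz": [0,0,0],"turn": 0},{"claw": -1,"xyz": [0,0,0],"turn": 0},{"claw": -1,"xyz": [0,0,0],"turn": 0}]'

```text
time_s: 15.08
tcp_pos: [0.4539, -0.0799, 0.0991]
ee_rot: [[0.085, 0.996, 0.002], [0.996, -0.085, -0.0], [0.0, 0.002, -1.0]]
wrist_force: [-0.4, 0.6, 6.7]
opening: 0.354
```

Call:
arm_command --increments '[{"claw": -1,"xyz": [0,0,0],"turn": 0},{"claw": -1,"xyz": [0,0,0],"turn": 0},{"claw": -1,"xyz": [0,0,-0.03],"turn": 0},{"claw": -1,"xyz": [0,0,-0.045],"turn": 0},{"claw": -1,"xyz": [0,0,-0.05],"turn": 0},{"claw": -1,"xyz": [0,0,0],"turn": 0}]'

```text
time_s: 15.82
tcp_pos: [0.4549, -0.0802, 0.2267]
ee_rot: [[0.085, 0.996, 0.007], [0.996, -0.085, -0.001], [-0.001, 0.007, -1.0]]
wrist_force: [0.8, -0.2, -0.4]
opening: 0.354
```

Call:
arm_command --increments '[{"claw": -1,"xyz": [0.0424,0.0235,0],"turn": 0},{"claw": -1,"xyz": [0.0424,0.0235,0],"turn": 0},{"claw": -1,"xyz": [0.0424,0.0235,0],"turn": 0},{"claw": -1,"xyz": [0.0424,0.0235,0],"turn": 0},{"claw": -1,"xyz": [0.0424,0.0235,0],"turn": 0},{"claw": -1,"xyz": [0.0424,0.0235,0],"turn": 0},{"claw": -1,"xyz": [0.0424,0.0235,0],"turn": 0},{"claw": -1,"xyz": [0,0,0],"turn": 0}]'

```text
time_s: 16.82
tcp_pos: [0.6428, 0.2047, 0.2204]
ee_rot: [[0.082, 0.997, -0.002], [0.997, -0.082, -0.0], [-0.0, -0.002, -1.0]]
wrist_force: [-0.6, -0.3, -0.6]
opening: 0.357
```

Call:
arm_command --increments '[{"claw": -1,"xyz": [0,0,0],"turn": 0},{"claw": -1,"xyz": [0,0,0],"turn": 0}]'

```text
time_s: 17.08
tcp_pos: [0.6415, 0.2009, 0.2229]
ee_rot: [[0.086, 0.996, -0.001], [0.996, -0.086, -0.0], [-0.0, -0.001, -1.0]]
wrist_force: [-0.3, -0.0, -0.3]
opening: 0.353
```

Run:
```python
from h import *
go((.642,.202))
snap("scene","s5",(220,520,120,340),2.6)
```

```text
t 17.075 tcp [0.6415 0.2009 0.2229] yaw_y -4.92 tilt [-0.0005 -0.0002] open 0.353 F [-0.3 -0.  -0.3]
tool delta [ 0.0011  0.0004 -0.    ]
```

View pics/s5.png

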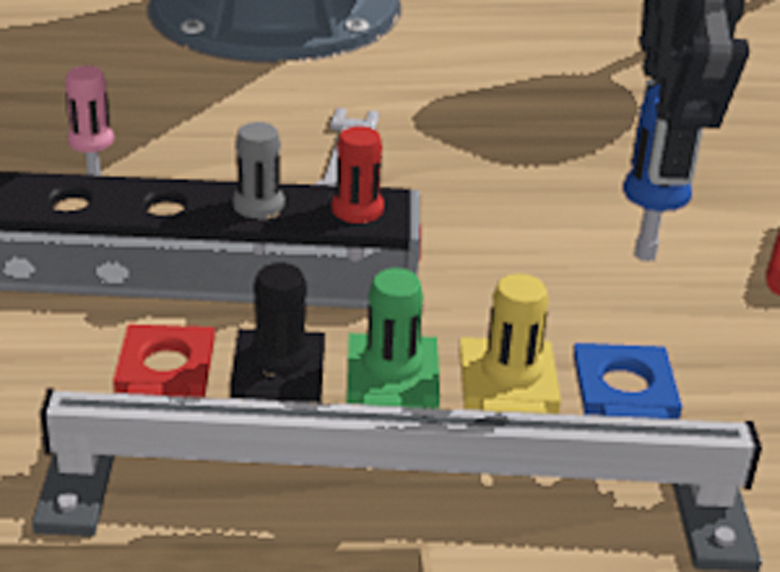

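Blue is aligned like yellow was, with its tip at crop (647,253) above the hole at (626,377).

Call:
arm_command --increments '[{"claw": -1,"xyz": [0.0005,0.001,0.03],"turn": 0},{"claw": -1,"xyz": [0,0,0.03],"turn": 0},{"claw": -1,"xyz": [0,0,0.03],"turn": 0},{"claw": -1,"xyz": [0,0,0.02],"turn": 0},{"claw": -1,"xyz": [0,0,0.01],"turn": 0},{"claw": -1,"xyz": [0,0,0.002],"turn": 0},{"claw": -1,"xyz": [0,0,0],"turn": 0}]'

```text
time_s: 18.0
tcp_pos: [0.6435, 0.2023, 0.1018]
ee_rot: [[0.085, 0.996, 0.001], [0.996, -0.085, 0.001], [0.001, 0.001, -1.0]]
wrist_force: [1.0, 0.7, -0.1]
opening: 0.353
```

Call:
arm_command --increments '[{"claw": -1,"xyz": [0,0,0.0022],"turn": 0},{"claw": -1,"xyz": [0,0,0],"turn": 0},{"claw": 0.3,"xyz": [0,0,0],"turn": 0},{"claw": 0.3,"xyz": [0,0,0],"turn": 0},{"claw": 0.3,"xyz": [0,0,0],"turn": 0},{"claw": 0.3,"xyz": [0,0,-0.02],"turn": 0},{"claw": 0.3,"xyz": [0,0,-0.05],"turn": 0},{"claw": 0.3,"xyz": [0,0,-0.05],"turn": 0}]'

```text
time_s: 19.0
tcp_pos: [0.6428, 0.2023, 0.2198]
ee_rot: [[0.085, 0.996, -0.001], [0.996, -0.085, -0.0], [-0.0, -0.001, -1.0]]
wrist_force: [1.4, 0.3, -0.4]
opening: 0.654
```

Call:
arm_command --increments '[{"claw": 0.4,"xyz": [-0.032,-0.0325,0],"turn": 0},{"claw": 0.4,"xyz": [-0.032,-0.0325,0],"turn": 0},{"claw": 0.4,"xyz": [-0.032,-0.0325,0],"turn": 0},{"claw": 0.4,"xyz": [-0.032,-0.0325,0],"turn": 0},{"claw": 0.4,"xyz": [-0.032,-0.0325,0],"turn": 0},{"claw": 0.4,"xyz": [0,0,0],"turn": 0},{"claw": 0.4,"xyz": [0,0,0],"turn": 0},{"claw": 0.4,"xyz": [0,0,0],"turn": 0}]'

```text
time_s: 20.0
tcp_pos: [0.4684, 0.0572, 0.2187]
ee_rot: [[0.084, 0.996, 0.0], [0.996, -0.084, 0.0], [0.0, 0.0, -1.0]]
wrist_force: [-0.4, 0.0, -0.7]
opening: 0.699
```

Run:
```python
from h import *
go((.4665,.0555),.097)
snap("wrist","w4")
snap("scene","s6",(220,520,120,340),2.6)
```

```text
t 20.0 tcp [0.4684 0.0572 0.2187] yaw_y -4.84 tilt [0.0004 0.0002] open 0.699 F [-0.4  0.  -0.7]
tool delta [-0.0019 -0.0018  0.1217]
```

View pics/s6.png

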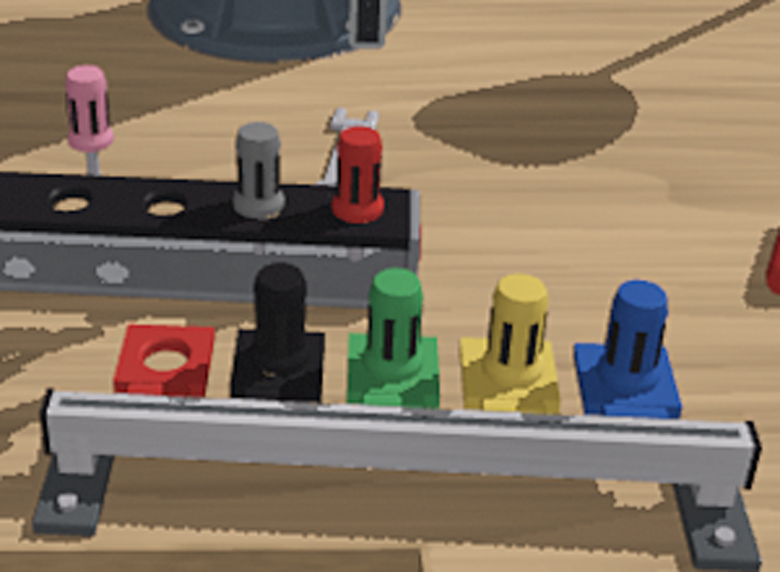

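Blue is seated. Red is last.

Call:
arm_command --increments '[{"claw": 0.4,"xyz": [-0.0019,-0.0018,0.04],"turn": 0},{"claw": 0.4,"xyz": [0,0,0.04],"turn": 0},{"claw": 0.4,"xyz": [0,0,0.03],"turn": 0},{"claw": 0.4,"xyz": [0,0,0.01],"turn": 0},{"claw": 0.4,"xyz": [0,0,0],"turn": 0},{"claw": -1,"xyz": [0,0,0],"turn": 0},{"claw": -1,"xyz": [0,0,0],"turn": 0},{"claw": -1,"xyz": [0,0,0],"turn": 0}]'

```text
time_s: 21.1
tcp_pos: [0.4665, 0.0552, 0.0999]
ee_rot: [[0.085, 0.996, 0.002], [0.996, -0.085, 0.0], [0.001, 0.002, -1.0]]
wrist_force: [-1.2, 0.6, 6.0]
opening: 0.357
```

Call:
arm_command --increments '[{"claw": -1,"xyz": [0,0,0],"turn": 0},{"claw": -1,"xyz": [0,0,0],"turn": 0},{"claw": -1,"xyz": [0,0,-0.03],"turn": 0},{"claw": -1,"xyz": [0,0,-0.045],"turn": 0},{"claw": -1,"xyz": [0,0,-0.05],"turn": 0},{"claw": -1,"xyz": [0,0,0],"turn": 0}]'

```text
time_s: 21.85
tcp_pos: [0.4677, 0.0552, 0.2276]
ee_rot: [[0.085, 0.996, 0.007], [0.996, -0.085, 0.001], [0.002, 0.007, -1.0]]
wrist_force: [0.5, 1.3, -1.6]
opening: 0.349
```

Call:
arm_command --increments '[{"claw": -1,"xyz": [-0.0222,0.0326,0],"turn": 0},{"claw": -1,"xyz": [-0.0222,0.0326,0],"turn": 0},{"claw": -1,"xyz": [-0.0222,0.0326,0],"turn": 0},{"claw": -1,"xyz": [-0.0222,0.0326,0],"turn": 0},{"claw": -1,"xyz": [-0.0222,0.0326,0],"turn": 0},{"claw": -1,"xyz": [0,0,0],"turn": 0},{"claw": -1,"xyz": [0,0,0],"turn": 0},{"claw": -1,"xyz": [0,0,0],"turn": 0}]'

```text
time_s: 22.85
tcp_pos: [0.6178, -0.0687, 0.2237]
ee_rot: [[0.084, 0.996, -0.001], [0.996, -0.084, 0.0], [0.0, -0.001, -1.0]]
wrist_force: [-0.3, 0.0, -1.1]
opening: 0.353
```

Run:
```python
from h import *
go((.6195,-.069))
snap("scene","s7",(220,520,120,340),2.6)
```

```text
t 22.85 tcp [ 0.6178 -0.0687  0.2237] yaw_y -4.83 tilt [-0.0006  0.0003] open 0.353 F [-0.3  0.  -1.1]
tool delta [-0.0001  0.0017 -0.    ]
```

View pics/s7.png

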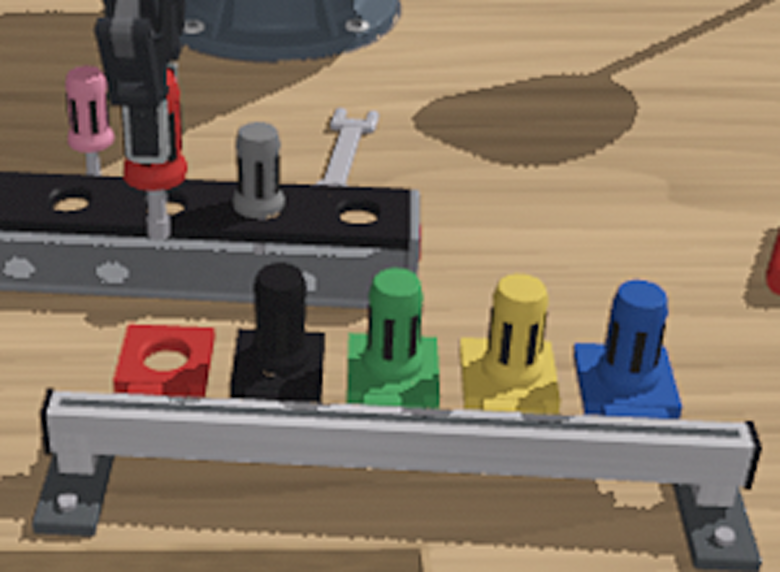

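The red tip is at crop (158,236) above the hole at (165,354). I'll nudge it +x by about 2 mm and lower it.

Call:
arm_command --increments '[{"claw": -1,"xyz": [0,0.002,0.03],"turn": 0},{"claw": -1,"xyz": [0,0,0.03],"turn": 0},{"claw": -1,"xyz": [0,0,0.03],"turn": 0},{"claw": -1,"xyz": [0,0,0.02],"turn": 0},{"claw": -1,"xyz": [0,0,0.01],"turn": 0},{"claw": -1,"xyz": [0,0,0.002],"turn": 0},{"claw": -1,"xyz": [0,0,0],"turn": 0}]'

```text
time_s: 23.78
tcp_pos: [0.621, -0.0695, 0.1025]
ee_rot: [[0.085, 0.996, 0.001], [0.996, -0.085, -0.0], [0.0, 0.001, -1.0]]
wrist_force: [0.8, 0.7, -1.5]
opening: 0.353
```

Call:
arm_command --increments '[{"claw": -1,"xyz": [0,0,0.0022],"turn": 0},{"claw": -1,"xyz": [0,0,0],"turn": 0},{"claw": 0.3,"xyz": [0,0,0],"turn": 0},{"claw": 0.3,"xyz": [0,0,0],"turn": 0},{"claw": 0.3,"xyz": [0,0,0],"turn": 0},{"claw": 0.3,"xyz": [0,0,-0.02],"turn": 0},{"claw": 0.3,"xyz": [0,0,-0.05],"turn": 0},{"claw": 0.3,"xyz": [0,0,-0.06],"turn": 0}]'

```text
time_s: 24.78
tcp_pos: [0.6199, -0.0695, 0.23]
ee_rot: [[0.085, 0.996, -0.002], [0.996, -0.085, 0.0], [0.0, -0.002, -1.0]]
wrist_force: [2.1, 0.1, -0.7]
opening: 0.648
```

Call:
arm_command --increments '[{"claw": 0.3,"xyz": [0,-0.04,-0.02],"turn": 0},{"claw": 0.3,"xyz": [0,-0.04,-0.02],"turn": 0},{"claw": 0.3,"xyz": [0,0,0],"turn": 0},{"claw": 0.3,"xyz": [0,0,0],"turn": 0},{"claw": 0.3,"xyz": [0,0,0],"turn": 0}]'

```text
time_s: 25.4
tcp_pos: [0.5415, -0.0629, 0.2686]
ee_rot: [[0.085, 0.996, -0.001], [0.996, -0.085, 0.0], [0.0, -0.001, -1.0]]
wrist_force: [-0.4, 0.0, 0.0]
opening: 0.65
```

Run:
```python
from h import *
import cv2
go((.5,0))
snap("scene","s8",(220,520,120,340),2.6)
snap("top","t8",(190,470,90,320),2.6)
```

```text
t 25.4 tcp [ 0.5415 -0.0629  0.2686] yaw_y -4.87 tilt [-0.001   0.0002] open 0.65 F [-0.4  0.   0. ]
tool delta [ 0.0591 -0.0467  0.0001]
```

View pics/s8.png

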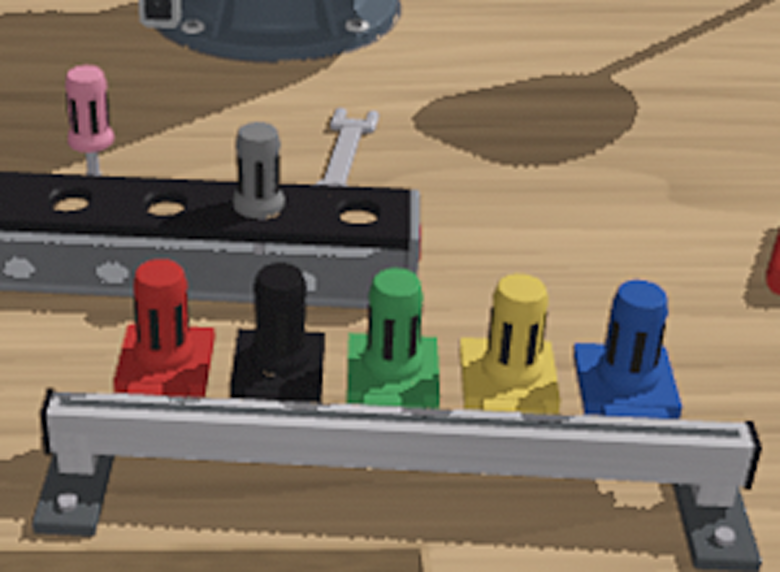

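View pics/t8.png

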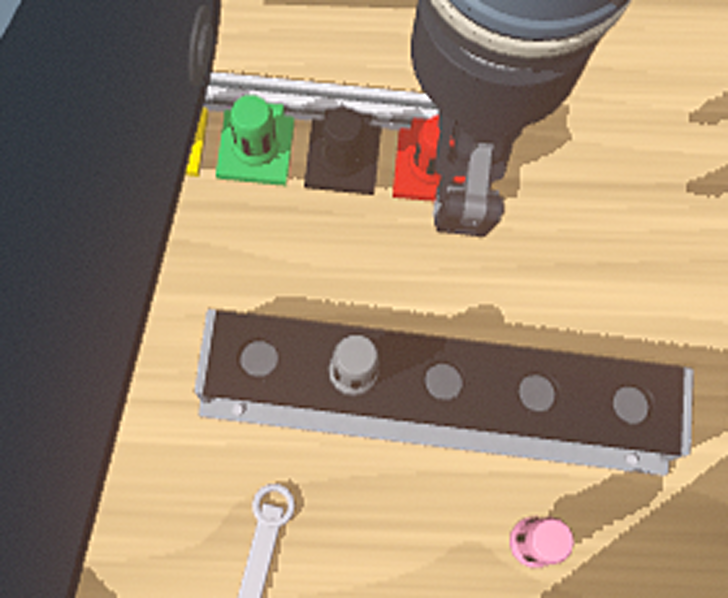

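All four drivers are seated upright in their rings at the same level as the black one, and grey and pink haven't moved. Handing in.

```bash
python3 -c "
from rig import manip
print(manip.finish_job())"
```

```text
the job is handed in; nothing more can be done
None
```

I moved the green, yellow, blue and red nut drivers, in that order, from the bench stand into the ring holders of their own colours. I handed the job in at about 25 s of the 93 s allowed.

**Final scene picture:** all four stand upright with their collars on the rings, level with the black driver. The grey, black and pink drivers have not moved.

**Final top picture:** it shows only grey left in the stand. The arm hid yellow and blue almost entirely, and part of red, so those rest on the scene picture alone.

**Robot:** the gripper was clear of everything and the last wrist force reading was about 0.4 N.

**Disagreements:** the three cameras differed by up to about 4.5 mm on positions, so I used in-between values. That stayed within the roughly 8 mm of blade clearance, and no check failed.

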